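# Flask up the wax trees: set each stacked casting flask on the sprue base it fits

### The arm

A 6-joint arm with a two-finger parallel gripper is mounted at the origin on a cart in front of the work surface, level with it; the furniture and walls round the work are solid. World frame = base frame: x ahead of the robot, y to its left, z up, the work surface at z = 0. Lengths are in mm, angles in degrees, forces in N, time in s.
With the tool pointing down it reaches from about 350 to 850 mm from the base axis. Payload 8.1 kg.
Tool frame: the origin (TCP) lies where the fingers leave the gripper's body, on its centre line; the fingertips stand 73 mm ahead of it and the grasp point (between the pads) lies 54 mm ahead of it; z points along the fingers, y is the line along which they close (so a half turn about z gives the same grasp; the last joint's range is limited). The gripper opens to 85 mm and grips with 20 to 120 N. Pads are 22 mm wide; open, the fingers measure 114 mm over their backs; the gripper's body (76 mm by 85 mm) begins 54 mm behind the grasp point. The pads swing forward as they close: fully open they stand 13 mm farther back than shut.
Start: joints at [-78.518, 7.471, 85.268, -0, 87.261, -4.893], TCP at [169.175, -575.661, 303.892] pointing down, gripper open.
Joint ranges: [-169.43, 169.43], [-51.17, 129.36], [1.28, 143.12], [-76.62, 256.62], [0, 156.53], [-152.29, 152.29]. Speed limits (degrees/s): [136.94, 136.94, 159.86, 180, 180, 180].

### API

Orientations are given as [roll, pitch, yaw] about the fixed x, y, z axes, in that order (R = Rz(yaw) Ry(pitch) Rx(roll)).
In Python, from bench import sense, optics, r gives the robot as it stands.
- The arm moves only by the tool servo_tool, never from a script. Its argument "plan" is a list that holds one entry, the list of rows, each a list of 5 numbers: the shift along the world's x, y, z in m, then the turn about the world's z in degrees, then the finger opening in m, from 0 to 0.0854. A call has 1 to 10 rows; each row shifts and turns the commanded pose from where the row before left it; what a row does not reach is not made up. A row lasts 1/10 s, in which the tool goes at most 50 mm and 8.59 degrees, less where a joint would pass 70% of its speed; a pose out of reach is approached as far as the arm can. A call is refused whole if a number of a shift passes 0.05 or a number of a turn 8.59, either way. A call with a gripper value outside its range is refused whole. The fingers move at their own pace and stop on an object; "force" is the grip in N (left out, the last holds). Time passes only in rows, so rows that do not move let the fingers close. It gives the time, the measured TCP pose, the force, the opening and the grip force at its end, in the units of the state.
- sense(): the state, without advancing time (a new reading comes with each control period).
- optics.snapshot(name): name is "scene" or "side" or "wrist"; returns a dict with "frame" (480x640x3 uint8, blue, green, red), "fx", "fy", "cx", "cy" (pixels), "cam_to_world" (4x4, takes a point from camera to world coordinates). Camera axes: x right, y down, z forward; pixel columns grow to the right and rows downward; lengths in mm; the calibration is good to about 2 mm. A picture is of the moment at which its call begins. There is no depth.
- r.hand_in(): hands the job in; it is judged then, once.
The state is a dict: "time": time; "joint_pos": joint angles; "qd": joint speeds; "joint_efforts": joint torques, N m; "tool_pos": TCP position; "tcp_rot": TCP orientation; "ft_force": force on the tool from outside, world axes, zero at the start; "wrist_torque": the same for the moment, N m; "finger_gap": finger opening in mm; "grip_force": force on a finger pad.
Only numpy, scipy, OpenCV 4.12 (cv2) and the standard library are available. Lean on these libraries where they do the work, as an engineer would, in place of code of your own. Each camera call takes 0.05 s, during which the arm holds its last target. There are 200 camera calls.

### The job

The wax trees are ready to be invested: take the stack of steel casting flasks apart and lower each flask, flange down as it stands, over the wax tree on the rubber base whose recess fits its flange (smallest flask to smallest base, and so on), until its flange sits flat on the floor of the recess. Keep the flasks upright and set them down gently; do not drop them.

Things in the scene. Friction and masses are not known exactly. Their poses are not given: they have to be found in the camera images.
- flask_s: The smallest of four open steel casting flasks; the top one of the stack at the start. A plain upright tube, 34 mm outside, 28 mm bore, 44 mm tall, with a flat flange 5 mm thick and 50 mm across round its lower end; loose, about 120 g. Origin: centre of its underside; z along the tube, up.
- flask_m: The second smallest of four open steel casting flasks; second from the top of the stack at the start. A plain upright tube, 43 mm outside, 37 mm bore, 49 mm tall, with a flat flange 5 mm thick and 60 mm across round its lower end; loose, about 170 g. Origin: centre of its underside; z along the tube, up.
- flask_l: The second largest of four open steel casting flasks; third from the top of the stack at the start. A plain upright tube, 52 mm outside, 46 mm bore, 54 mm tall, with a flat flange 5 mm thick and 70 mm across round its lower end; loose, about 220 g. Origin: centre of its underside; z along the tube, up.
- flask_xl: The largest of four open steel casting flasks; the bottom one, standing on the bench at the start. A plain upright tube, 61 mm outside, 55 mm bore, 59 mm tall, with a flat flange 5 mm thick and 80 mm across round its lower end; loose, about 280 g. Origin: centre of its underside; z along the tube, up.
- base_s: The smallest of four round black rubber sprue bases on a white board; fixed. 69 mm across, 15 mm tall; its recess has a floor 6 mm above the underside, 56 mm wide there, flaring to 60 mm at the mouth. A rigid green wax tree 17 mm wide stands in the middle, up to 40 mm above the underside. Origin: centre of the underside; z up.
- base_m: The second smallest of four round black rubber sprue bases on a white board; fixed. 79 mm across, 15 mm tall; its recess has a floor 6 mm above the underside, 66 mm wide there, flaring to 70 mm at the mouth. A rigid green wax tree 25 mm wide stands in the middle, up to 45 mm above the underside. Origin: centre of the underside; z up.
- base_l: The second largest of four round black rubber sprue bases on a white board; fixed. 89 mm across, 15 mm tall; its recess has a floor 6 mm above the underside, 76 mm wide there, flaring to 80 mm at the mouth. A rigid green wax tree 33 mm wide stands in the middle, up to 50 mm above the underside. Origin: centre of the underside; z up.
- base_xl: The largest of four round black rubber sprue bases on a white board; fixed. 99 mm across, 15 mm tall; its recess has a floor 6 mm above the underside, 86 mm wide there, flaring to 90 mm at the mouth. A rigid green wax tree 41 mm wide stands in the middle, up to 55 mm above the underside. Origin: centre of the underside; z up.
- lamp_end (a point): Obstacle, not to be moved: the left end of the fixed bench lamp's shade. The long grey shade hangs low, 0.11 to 0.22 m above the bench, right of the white board (x 0.37 to 0.49, y from -0.25 to -0.75), in the way of the gripper and of low moves from the right. The board is 16 mm thick, other things round the work are under 100 mm tall, but a tall steel post stands left of it at x 0.54, y 0.16.

How it is judged:
By the outcome, as a careful person would: the job done as asked, in the order asked, and still so for the second after the job is handed in, with the robot touching nothing.
It also fails if it takes over 99 s, if anything falls off the work surface, if the arm or the gripper's body presses on something with over 40 N, if the wrist force passes 120 N, or if a joint passes its speed limit or range.

## Working session

There is one attempt and no reset: what is moved stays moved. The work goes in short steps, Python scripts to look and compute and a tool call to move; the robot and the scene stay as the last step left them, time stands still between calls to the robot, and variables do not carry over. Pictures are saved under pics/ and viewed, at most 14 in all, crops included, and the job is handed in when it is done.

Besides the shell and the picture viewer there is one more tool, called after ">>>" as name([rows], argument=value, ...), one row to a line, values as JSON. servo_tool: Moves the arm, as the interface text tells. Its arguments: {"type":"object","properties":{"plan":{"type":"array"},"force":{"type":"number"}},"required":["plan"]}

```bash
ls; mkdir -p pics
python3 - <<'E'
from bench import sense, optics, r
import cv2, numpy as np
print(sense())
for n in ["scene","side"]:
    s=optics.snapshot(n); cv2.imwrite(f"pics/{n}0.png",s["frame"]); print(n,s["fx"],s["cx"],s["cy"],np.round(s["cam_to_world"],3).tolist())
E
```

```text
pics
{'time': 0.0, 'joint_pos': array([-7.85188959e+01,  7.51452442e+00,  8.53292540e+01,  1.29380242e-03,
        8.72594963e+01, -4.89418765e+00]), 'qd': array([-0.06316393,  0.05806201, -0.07193337,  0.01609439,  0.03051819,
       -0.01374237]), 'joint_efforts': array([ 1.62319713e-03, -5.69383693e+01, -5.00551951e+01,  4.84117186e-05,
        1.47415360e-02,  5.82751136e-05]), 'tool_pos': array([ 169.09242305, -575.2593901 ,  302.8506167 ]), 'tcp_rot': array([-1.79897212e+02, -1.00984644e-02,  1.63752197e+01]), 'ft_force': array([ 0.05853798,  0.4548652 , -1.13515593]), 'wrist_torque': array([ 0.03580725, -0.03945181, -0.00787786]), 'grip_force': 0.0, 'finger_gap': 85.60687873574473}
scene 512.1048102869148 326.82860041043165 236.7031927100431 [[-0.845, -0.303, 0.441, 188.609], [-0.535, 0.482, -0.694, 452.178], [-0.002, -0.822, -0.569, 618.653], [0.0, 0.0, 0.0, 1.0]]
side 615.1536292482787 315.74596994402776 237.52355924537616 [[-0.988, -0.046, 0.145, 390.321], [-0.151, 0.423, -0.894, 748.494], [-0.02, -0.905, -0.425, 557.211], [0.0, 0.0, 0.0, 1.0]]
```

View pics/scene0.png

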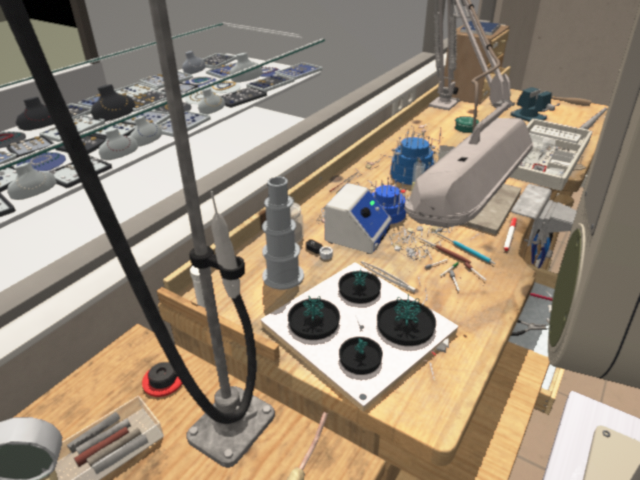

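View pics/side0.png

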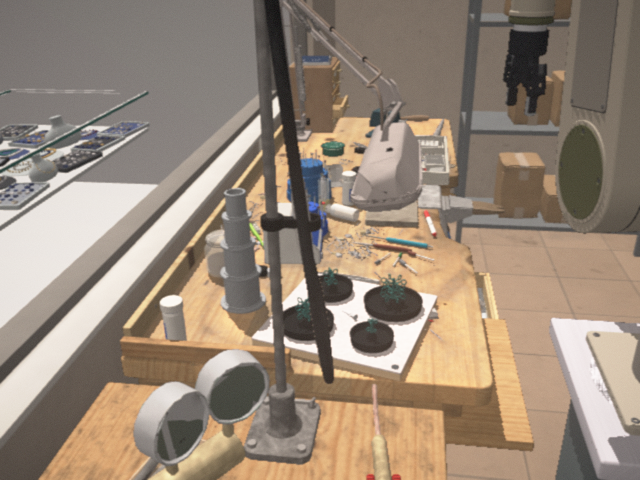

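The scene view shows the stack near (280,235) and the bases at l (313,318), m (360,286), xl (406,322) and s (361,355). In the side view the stack is at (240,250) and the bases at l (305,322), m (333,288), xl (393,302) and s (372,337). The lamp is to the right and the steel post in front.

```bash
cat > h.py <<'E'
import cv2, numpy as np
from scipy.optimize import least_squares
from bench import sense, optics, r
def rays(s,uv):
    uv=np.atleast_2d(np.asarray(uv,float)); T=np.array(s["cam_to_world"])
    d=np.c_[(uv[:,0]-s["cx"])/s["fx"],(uv[:,1]-s["cy"])/s["fy"],np.ones(len(uv))]@T[:3,:3].T
    return T[:3,3],d
def cast(s,uv,z):
    o,d=rays(s,uv); return (o+d*((z-o[2])/d[:,2])[:,None])[:,:2]
def circ(P,R=None):
    c0=np.r_[P.mean(0),R or np.ptp(P,axis=0).mean()/2]
    f=lambda p: np.hypot(*(P-p[:2]).T)-(R or p[2])
    q=least_squares(f,c0,loss="soft_l1",f_scale=1.0); return np.round(q.x,1), round(float(np.median(np.abs(f(q.x)))),2)
def dark(s,seed,th=60):
    m=(s["frame"].max(2)<th).astype(np.uint8); m=cv2.morphologyEx(m,cv2.MORPH_CLOSE,np.ones((5,5)))
    cs,_=cv2.findContours(m,cv2.RETR_EXTERNAL,cv2.CHAIN_APPROX_NONE)
    cs=[c for c in cs if cv2.pointPolygonTest(c,seed,True)>-4 and cv2.contourArea(c)>200]
    return max(cs,key=cv2.contourArea)[:,0] if cs else None
E
python3 - <<'E'
from h import *
S={"scene":dict(l=(313,318),m=(360,286),xl=(406,322),s=(361,355)),"side":dict(l=(305,322),m=(333,288),xl=(393,302),s=(372,337))}
R=dict(s=34.5,m=39.5,l=44.5,xl=49.5)
for n in S:
    s=optics.snapshot(n); cam=np.array(s["cam_to_world"])[:2,3]
    for k,p in S[n].items():
        c=dark(s,p)
        if c is None: print(n,k,None); continue
        P=cast(s,c,31); u=P.mean(0)-cam; u/=np.linalg.norm(u)
        far=(P-P.mean(0))@u>-10
        print(n,k,len(P),np.round(np.ptp(P,axis=0)),circ(P[far],R[k]))
    print("stack top s:",np.round(cast(s,[(278,182.5)] if n=="scene" else [(235.5,192.5)],206),1))
    x0,y0=(225,165) if n=="scene" else (185,180)
    cv2.imwrite(f"pics/{n}_st.png",cv2.resize(s["frame"][y0:y0+140,x0:x0+110],None,fx=4,fy=4,interpolation=cv2.INTER_CUBIC))
E
```

```text
scene l 131 [88. 91.] (array([535.9, -53.4,  44.5]), 1.71)
scene m 103 [75. 82.] (array([ 511.7, -164. ,   39.5]), 1.91)
scene xl 213 [ 95. 103.] (array([ 401.2, -117.3,   49.5]), 8.65)
scene s 112 [66. 70.] (array([433.2, -26. ,  34.5]), 1.07)
stack top s: [[ 662.1 -142.1]]
side l 250 [ 86. 155.] (array([543.7,  12.8,  44.5]), 9.29)
side m 870 [1657. 6619.] (array([ 1098.9, -2534.7,    39.5]), 966.27)
side xl None
side s None
stack top s: [[ 663.3 -143.3]]
```

View pics/scene_st.png

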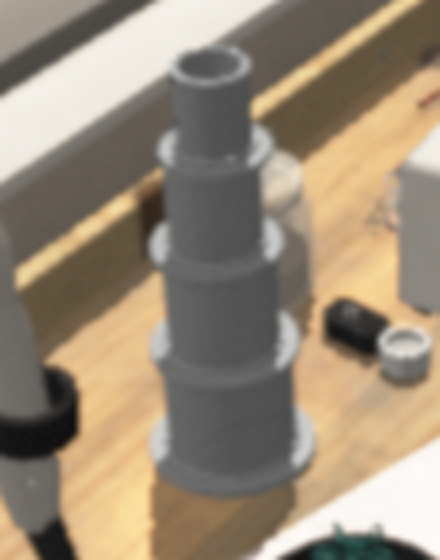

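View pics/side_st.png

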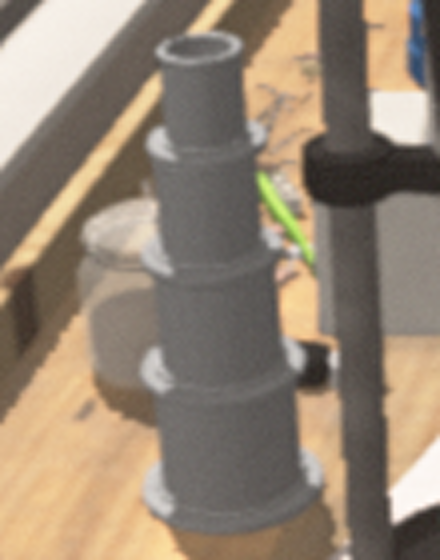

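The crops show the four-flask stack standing upright. The top rim centre of s is at about (277.5,181.5) in scene and (235.2,192) in side, which puts the stack near (662,-143). A jar stands behind it. I'll look at the board from above first.

>>> servo_tool([
  [[0,0,0.045,0,0.085],[0,0,0.045,0,0.085],[0.02,0.03,0.03,0,0.085],[0.03,0.04,0,0,0.085],[0.03,0.04,0,0,0.085],[0.03,0.04,0,0,0.085],[0.03,0.04,0,0,0.085],[0.03,0.04,0,0,0.085],[0.03,0.04,0,0,0.085],[0.03,0.04,0,0,0.085]],
])

```text
time: 1.2
tool_pos: [399.9, -263.8, 423.9]
tcp_rot: [180.0, -0.0, 16.4]
ft_force: [1.5, -0.4, 0.3]
finger_gap: 84.8
grip_force: 0.0
```

>>> servo_tool([
  [[0.03,0.04,0,0,0.085],[0.03,0.04,0,0,0.085],[0.03,0.04,0,0,0.085],[0.02,0.02,0,0,0.085],[0,0,0,0,0.085],[0,0,0,0,0.085]],
])

```text
time: 1.8
tool_pos: [509.3, -125.2, 423.5]
tcp_rot: [-180.0, 0.1, 16.5]
ft_force: [0.3, 0.1, 0.4]
finger_gap: 84.9
grip_force: 0.0
```

Run:
```python
from h import *
t=sense(); print(t["tool_pos"],t["tcp_rot"])
s=optics.snapshot("wrist"); cv2.imwrite("pics/w1.png",s["frame"]); print(s["fx"],np.round(s["cam_to_world"],2).tolist())
```

```text
[ 509.26119507 -125.18003651  423.48506705] [-1.79986196e+02  5.75840358e-02  1.64729771e+01]
402.1920884712601 [[0.28, -0.91, -0.3, 584.6], [-0.96, -0.27, -0.09, -103.2], [-0.0, 0.31, -0.95, 494.15], [0.0, 0.0, 0.0, 1.0]]
```

View pics/w1.png

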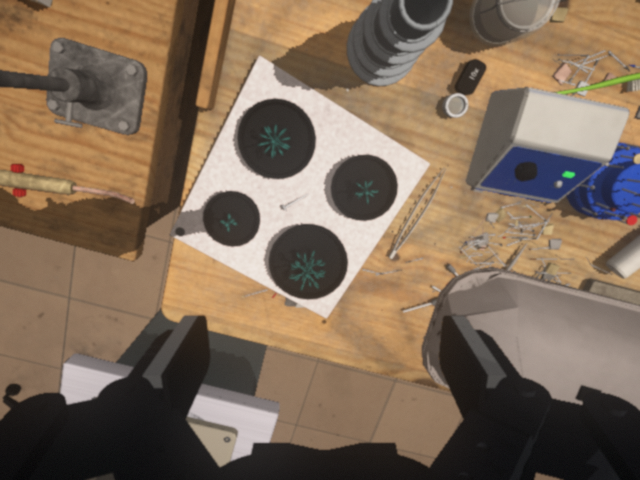

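The wrist view shows the bases l (275,138), m (364,187), s (231,218) and xl (308,261), with the stack at about (400,40).

Run:
```python
from h import *
s=optics.snapshot("wrist"); cam=np.array(s["cam_to_world"])[:2,3]
for k,p,R in [("s",(231,218),34.5),("m",(364,187),39.5),("l",(275,138),44.5),("xl",(308,261),49.5)]:
    for th in (60,80):
        c=dark(s,p,th); P=cast(s,c,31); u=P.mean(0)-cam; u/=np.linalg.norm(u)
        far=(P-P.mean(0))@u>-10
        print(k,th,np.round(np.ptp(P,axis=0)),circ(P,None),circ(P[far],R))
    hsv=cv2.cvtColor(s["frame"],cv2.COLOR_BGR2HSV); g=cv2.inRange(hsv,(70,90,30),(95,255,255)); m=np.zeros_like(g); cv2.circle(m,p,30,255,-1); y,x=np.nonzero(g&m)
    top={"s":40,"m":45,"l":50,"xl":55}[k]+16
    print("   tree",len(x),np.round(cast(s,[(x.mean(),y.mean())],top-4),1))
```

```text
s 60 [61. 63.] (array([436.5, -30.3,  30.3]), 0.44) (array([441.9, -31.5,  34.5]), 1.25)
s 80 [66. 65.] (array([436.2, -31.1,  32.4]), 0.34) (array([438.5, -32. ,  34.5]), 0.78)
   tree 0 [[nan nan]]
m 60 [33. 31.] (array([ 511.2, -159.9,   12.8]), 2.71) (array([ 536.3, -132.6,   39.5]), 5.03)
m 80 [74. 75.] (array([ 515.9, -170.8,   37.1]), 0.28) (array([ 518. , -168.7,   39.5]), 0.72)
   tree 1 [[ 515.8 -172. ]]
l 60 [83. 84.] (array([540.6, -59.6,  41.3]), 0.32) (array([543.4, -62.2,  44.5]), 1.05)
l 80 [86. 86.] (array([540.1, -59.7,  42.3]), 0.28) (array([541.9, -61.5,  44.5]), 0.82)
   tree 40 [[542.7 -60.2]]
xl 60 [92. 92.] (array([ 407.7, -135. ,   44.9]), 0.54) (array([ 413.3, -134.6,   49.5]), 1.75)
xl 80 [96. 95.] (array([ 408.5, -133.6,   47.3]), 0.33) (array([ 411.1, -133.4,   49.5]), 0.68)
   tree 0 [[nan nan]]<stdin>:10: RuntimeWarning: Mean of empty slice.
  ret = ret.dtype.type(ret / rcount)
```

>>> servo_tool([
  [[0.03,-0.005,0,0,0.085],[0.03,-0.005,0,0,0.085],[0.03,-0.005,0,0,0.085],[0.02,0,0,0,0.085],[0,0,0,0,0.085],[0,0,0,0,0.085]],
])

```text
time: 2.5
tool_pos: [618.6, -141.8, 423.6]
tcp_rot: [-180.0, 0.1, 16.3]
ft_force: [-0.3, 0.3, 0.4]
finger_gap: 84.9
grip_force: 0.0
```

Run:
```python
from h import *
t=sense(); print(t["tool_pos"],t["tcp_rot"])
s=optics.snapshot("wrist"); cv2.imwrite("pics/w2.png",s["frame"])
```

```text
[ 618.5673433  -141.82970388  423.57434788] [-1.79981130e+02  5.44184627e-02  1.62878315e+01]
```

View pics/w2.png

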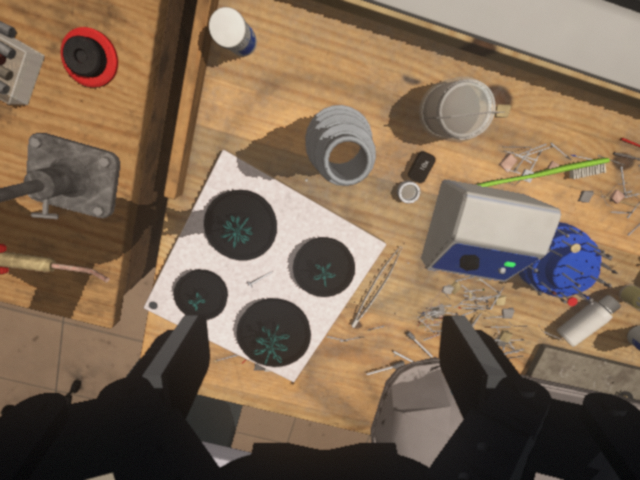

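The s rim is at about (350,159) in w2, with an outer width of about 52 px. The jar is at (458,108) and the electronics box at (495,230).

Run:
```python
from h import *
s=optics.snapshot("wrist"); f=s["frame"]; 
for k,p,R in [("s",(200,295),34.5),("m",(323,267),39.5),("l",(240,224),44.5),("xl",(272,331),49.5)]:
    c=dark(s,p,80); print(k,circ(cast(s,c,31)))
print(cast(s,[(350,159),(324,159),(376,159)],206))
print("jar/box corner",cast(s,[(445,130)],0),cast(s,[(425,265)],0))
cv2.imwrite("pics/w2c.png",cv2.resize(f[90:200,290:400],None,fx=5,fy=5,interpolation=cv2.INTER_CUBIC))
```

```text
s (array([ 383. , -222.3,  229.6]), 62.95)
m (array([ 516.8, -170.3,   37.5]), 0.45)
l (array([540.8, -59.5,  42.5]), 0.35)
xl (array([ 410. , -133.4,   48.2]), 0.72)
[[ 667.82381429 -146.47364063]
 [ 662.67561411 -128.80502111]
 [ 672.97180989 -164.14155799]]
jar/box corner [[ 713.29200375 -263.56047424]] [[ 545.53999517 -301.52661898]]
```

View pics/w2c.png

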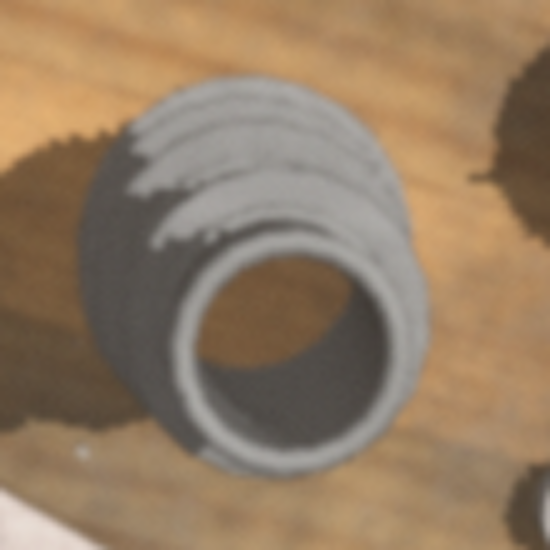

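>>> servo_tool([
  [[0.024,-0.0015,0,0,0.085],[0.023,-0.0015,-0.02,0,0.085],[0,0,-0.04,0,0.085],[0,0,-0.04,0,0.085],[0,0,-0.035,0,0.085],[0,0,-0.025,0,0.085],[0,0,-0.017,0,0.085],[0,0,0,0,0.085],[0,0,0,0,0.085]],
], force=30)

```text
time: 3.5
tool_pos: [666.3, -143.9, 248.4]
tcp_rot: [180.0, -0.1, 16.4]
ft_force: [0.8, 0.5, 0.9]
finger_gap: 85.2
grip_force: 0.0
```

Run:
```python
from h import *
s=optics.snapshot("wrist"); cv2.imwrite("pics/w3.png",s["frame"])
```

```text
(no output)
```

View pics/w3.png

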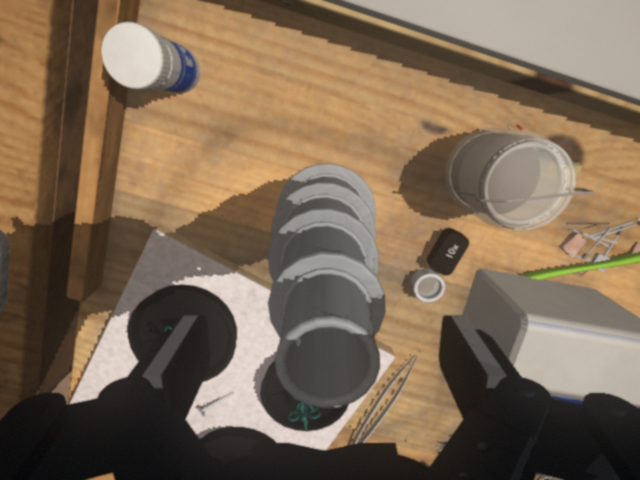

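The rim of s is centred between the fingers, at about (327,361). I'll compute its exact position, then close.

Run:
```python
from h import *
s=optics.snapshot("wrist"); t=sense(); print(cast(s,[(327,361),(275,358),(379,358),(327,406),(327,316)],206), t["tool_pos"])
```

```text
[[ 667.26202746 -145.16462783]
 [ 663.57022837 -128.40927185]
 [ 673.15464013 -161.27818244]
 [ 650.04677167 -150.2452427 ]
 [ 683.16678339 -140.47077138]] [ 667.09466324 -144.04590796  249.75064322]
```

>>> servo_tool([
  [[0,0,0,0,0.03],[0,0,0,0,0.03],[0,0,0,0,0.03],[0,0,0,0,0.03],[0,0,0,0,0.03],[0,0,0,0,0.03],[0,0,0,0,0.03],[0,0,0,0,0.03]],
], force=30)

```text
time: 4.4
tool_pos: [666.4, -143.8, 247.3]
tcp_rot: [180.0, -0.0, 16.4]
ft_force: [0.7, -0.9, 4.2]
finger_gap: 32.8
grip_force: 30.2
```

>>> servo_tool([
  [[0,0,0.01,0,0.03],[0,0,0.02,0,0.03],[-0.02,0.01,0,0,0.03],[-0.035,0.017,0,0,0.03],[-0.035,0.017,0,0,0.03],[-0.035,0.017,0,0,0.03],[-0.035,0.017,0,0,0.03],[-0.035,0.017,0,0,0.03],[-0.02,0.01,0,0,0.03],[-0.015,0.008,0,0,0.03]],
])

```text
time: 5.4
tool_pos: [434.5, -29.8, 276.9]
tcp_rot: [-180.0, 0.0, 16.4]
ft_force: [0.3, 0.4, -1.7]
finger_gap: 32.5
grip_force: 30.1
```

>>> servo_tool([
  [[0,0,-0.02,0,0.03],[0,0,-0.03,0,0.03],[0,0,-0.03,0,0.03],[0,0,-0.01,0,0.03],[0,0,0,0,0.03],[0,0,0,0,0.03]],
])

```text
time: 6.0
tool_pos: [436.7, -30.7, 188.1]
tcp_rot: [180.0, -0.0, 16.4]
ft_force: [0.2, -0.5, -0.6]
finger_gap: 32.2
grip_force: 30.1
```

Run:
```python
from h import *
t=sense(); print(t["tool_pos"],t["ft_force"])
s=optics.snapshot("wrist"); cv2.imwrite("pics/w4.png",s["frame"])
```

```text
[436.72240643 -30.72773318 188.12854561] [ 0.15692201 -0.48141435 -0.62496054]
```

View pics/w4.png

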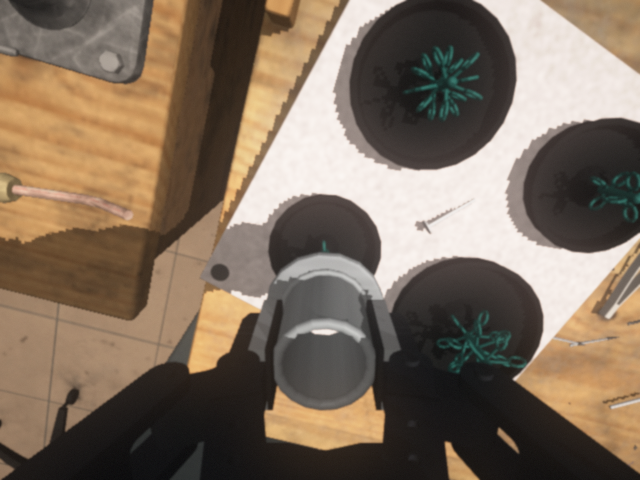

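The view shows the held s flask with its rim centred near (325.5,363), and its base with the rim arc spanning x 270–381 and its top at y 195. Bases l, m and xl are also clearly visible.

Run:
```python
from h import *
s=optics.snapshot("wrist"); g=s["frame"].max(2)
print("vals",g[185:215:2,325], g[225,255:285:2], g[225,365:395:2], g[80,335:375:2])
print("held",cast(s,[(325.5,363)],147))
m=cv2.medianBlur((g<75).astype(np.uint8)*255,5)
def arc(c0,angs,rmax,rmin=0):
    out=[]
    for a in np.radians(angs):
        for r in np.arange(rmax,rmin,-0.5):
            x,y=c0[0]+r*np.cos(a),c0[1]+r*np.sin(a)
            if 0<=x<640 and 0<=y<480 and m[int(y),int(x)]: out.append((x,y)); break
    return np.array(out)
for k,c0,an,rm,R in [("s",(325,250),range(185,356,5),75,34.5),("l",(432,85),range(-70,250,5),110,44.5),("m",(590,190),range(100,270,5),95,39.5)]:
    P=cast(s,arc(c0,an,rm),31); print(k,circ(P),circ(P,R))
```

```text
vals [247 247 246 246 244 176  83  84  83  77  81  81  78  76  77] [150 161 219 218 159 146 146 148 150 136  78  68  69  65  64] [ 73  78  79  83 118 235 247 246 246 246 247 248 248 248 245] [216 147 145 146 148 148 142  91  61  61  59  55  54  58  56  54  55  53
  54  49]
held [[437.79354072 -31.3388042 ]]
s (array([415.7, -34.3,  42.8]), 1.59) (array([424.7, -32.3,  34.5]), 2.12)
l (array([540.7, -60.2,  42.8]), 0.37) (array([541.8, -59.9,  44.5]), 1.68)
m (array([ 515.4, -165.9,   36.8]), 0.48) (array([ 517. , -168.9,   39.5]), 0.82)
```

```bash
cat >> h.py <<'E'
def arc(s,c0,angs,rmax,th=115):
    m=cv2.medianBlur((s["frame"].max(2)<th).astype(np.uint8)*255,3); out=[]
    for a in np.radians(angs):
        for r in np.arange(rmax,0,-0.5):
            x,y=c0[0]+r*np.cos(a),c0[1]+r*np.sin(a)
            if 0<=x<640 and 0<=y<480 and m[int(y),int(x)]: out.append((x,y)); break
    return np.array(out)
E
python3 - <<'E'
from h import *
s=optics.snapshot("wrist")
for k,c0,an,rm,R in [("s",(325,250),range(180,361,5),66,34.5),("l",(432,85),list(range(-60,-20,5))+list(range(-20,180,5)),100,44.5),("m",(590,190),range(170,280,5),90,39.5),("xl",(468,335),range(220,360,5),90,49.5)]:
    p=arc(s,c0,an,rm)
    P=cast(s,p,31); print(k,circ(P),circ(P,R)); 
    if k=="s": print(p.astype(int).tolist())
E
```

```text
s (array([435.7, -31.2,  33.4]), 0.21) (array([434.4, -31.6,  34.5]), 0.4)
[[267, 250], [268, 245], [268, 240], [269, 235], [272, 230], [274, 226], [276, 221], [279, 217], [282, 214], [286, 211], [289, 208], [293, 205], [298, 203], [302, 201], [306, 198], [311, 197], [315, 196], [320, 196], [325, 197], [329, 197], [334, 197], [338, 198], [343, 200], [347, 202], [351, 204], [354, 207], [358, 209], [362, 212], [365, 215], [368, 219], [371, 223], [373, 227], [375, 231], [376, 236], [378, 240], [378, 245], [378, 250]]
l (array([540.2, -60.1,  43.7]), 0.15) (array([540.8, -59.4,  44.5]), 0.44)
m (array([ 515.6, -162.3,   34.6]), 0.12) (array([ 513.6, -167.3,   39.5]), 0.49)
xl (array([ 404.6, -131. ,   52.7]), 0.37) (array([ 408.4, -131.1,   49.5]), 0.76)
```

>>> servo_tool([
  [[-0.0015,-0.0003,-0.02,0,0.03],[0,0,-0.025,0,0.03],[0,0,-0.02,0,0.03],[0,0,-0.01,0,0.03],[0,0,0,0,0.03],[0,0,0,0,0.03]],
])

```text
time: 6.75
tool_pos: [435.4, -31.1, 113.0]
tcp_rot: [180.0, -0.1, 16.4]
ft_force: [0.2, -0.4, -0.0]
finger_gap: 32.6
grip_force: 30.1
```

>>> servo_tool([
  [[0,0,-0.002,0,0.03],[0,0,-0.001,0,0.03],[0,0,-0.001,0,0.03],[0,0,0,0,0.03],[0,0,0,0,0.03]],
])

```text
time: 7.25
tool_pos: [434.7, -30.9, 108.0]
tcp_rot: [180.0, -0.0, 16.4]
ft_force: [0.2, 0.4, -1.3]
finger_gap: 32.5
grip_force: 30.1
```

>>> servo_tool([
  [[0,0,-0.001,0,0.03],[0,0,-0.001,0,0.03],[0,0,0,0,0.03]],
])

```text
time: 7.55
tool_pos: [435.0, -31.1, 107.0]
tcp_rot: [180.0, -0.0, 16.4]
ft_force: [-7.3, 0.2, 12.7]
finger_gap: 32.2
grip_force: 30.9
```

>>> servo_tool([
  [[0,0,-0.001,0,0.03],[0,0,0,0,0.03]],
])

```text
time: 7.75
tool_pos: [435.2, -31.1, 106.9]
tcp_rot: [180.0, -0.0, 16.4]
ft_force: [-11.2, -0.4, 23.2]
finger_gap: 32.7
grip_force: 30.9
```

>>> servo_tool([
  [[-0.001,0,0.002,0,0.03],[0,0,0,0,0.03],[-0.001,0,-0.001,0,0.03],[0,0,0,0,0.03],[0,0,0,0,0.03]],
])

```text
time: 8.25
tool_pos: [433.7, -31.1, 106.9]
tcp_rot: [180.0, -0.1, 16.4]
ft_force: [-1.2, 0.1, 9.3]
finger_gap: 32.3
grip_force: 30.7
```

>>> servo_tool([
  [[0,0,0,0,0.06],[0,0,0,0,0.06],[0,0,0,0,0.06],[0,0,0,0,0.06],[0,0,0.02,0,0.06],[0,0,0.04,0,0.085],[0,0,0.04,0,0.085],[0,0,0.04,0,0.085],[0,0,0.02,0,0.085]],
])

```text
time: 9.15
tool_pos: [433.8, -31.2, 269.9]
tcp_rot: [179.9, -0.3, 16.4]
ft_force: [1.3, -0.6, 1.1]
finger_gap: 85.0
grip_force: 0.0
```

>>> servo_tool([
  [[0.02,-0.01,0.02,0,0.085],[0.04,-0.02,0,0,0.085],[0.04,-0.02,0,0,0.085],[0.04,-0.02,0,0,0.085],[0.03,-0.02,0,0,0.085],[0.01,-0.01,0,0,0.085],[0,0,0,0,0.085],[0,0,0,0,0.085]],
])

```text
time: 9.95
tool_pos: [612.3, -130.8, 285.2]
tcp_rot: [-179.9, 0.1, 16.4]
ft_force: [0.3, -0.1, -0.4]
finger_gap: 85.2
grip_force: 0.0
```

Run:
```python
from h import *
t=sense(); print(t["tool_pos"])
s=optics.snapshot("wrist"); cv2.imwrite("pics/w5.png",s["frame"])
```

```text
[ 612.28182895 -130.79270327  285.18957364]
```

View pics/w5.png

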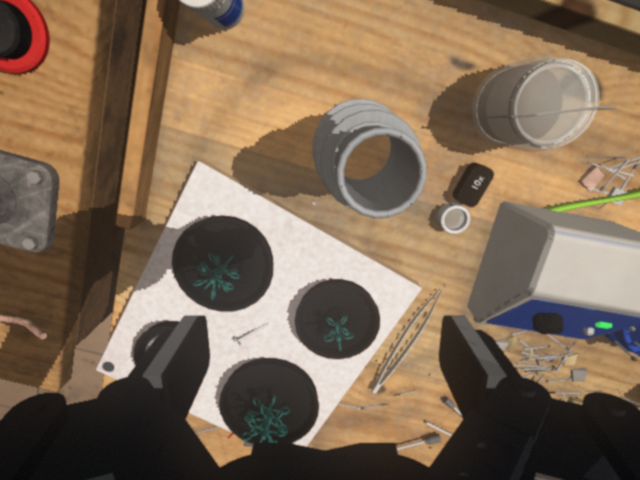

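The rim of m spans x 334–426 and y 127–216, centred near (380,171). Bases l (222,263), m (337,318) and xl (269,400) are visible, and the s base is hidden by a finger.

Run:
```python
from h import *
s=optics.snapshot("wrist")
for k,c0,an,rm,R in [("l",(222,263),range(-90,90,5),70,44.5),("m",(337,318),range(-80,100,5),65,39.5),("xl",(269,400),range(-90,20,5),72,49.5)]:
    P=cast(s,arc(s,c0,an,rm),31); print(k,circ(P),circ(P,R))
print(cast(s,[(380,171),(334,171),(426,171),(380,127),(380,216)],162))
```

```text
l (array([540.9, -59.3,  44.5]), 0.25) (array([540.9, -59.4,  44.5]), 0.25)
m (array([ 516.3, -169.3,   40.2]), 0.39) (array([ 516.4, -170.2,   39.5]), 0.42)
xl (array([ 458.2, -152.9,   29. ]), 5.84) (array([ 414. , -131.4,   49.5]), 1.1)
[[ 668.59957504 -141.97035766]
 [ 662.38456375 -120.76511985]
 [ 674.81308096 -163.17045922]
 [ 687.88199198 -135.41279668]
 [ 647.49434242 -149.14782148]]
```

>>> servo_tool([
  [[0.02,-0.004,0,0,0.085],[0.025,-0.005,0,0,0.085],[0.0105,-0.002,-0.01,0,0.085],[0,0,-0.03,0,0.085],[0,0,-0.03,0,0.085],[0,0,-0.016,0,0.085],[0,0,0,0,0.085],[0,0,0,0,0.085]],
])

```text
time: 10.85
tool_pos: [668.2, -141.7, 201.0]
tcp_rot: [180.0, -0.0, 16.4]
ft_force: [1.1, 0.2, 1.1]
finger_gap: 84.6
grip_force: 0.0
```

>>> servo_tool([
  [[0,0,0,0,0.038],[0,0,0,0,0.038],[0,0,0,0,0.038],[0,0,0,0,0.038],[0,0,0,0,0.038],[0,0,0,0,0.038],[0,0,0,0,0.038]],
], force=35)

```text
time: 11.55
tool_pos: [668.9, -142.4, 201.6]
tcp_rot: [179.9, -0.1, 16.4]
ft_force: [-0.4, -0.5, 5.8]
finger_gap: 41.9
grip_force: 35.6
```

>>> servo_tool([
  [[0,0,0.01,0,0.038],[0,0,0.02,0,0.038],[-0.025,-0.005,0,0,0.038],[-0.04,-0.007,0,0,0.038],[-0.04,-0.007,0,0,0.038],[-0.03,-0.005,0,0,0.038],[-0.0175,-0.0035,0,0,0.038],[0,0,0,0,0.038],[0,0,-0.02,0,0.038],[0,0,0,0,0.038]],
])

```text
time: 12.55
tool_pos: [514.7, -168.8, 207.8]
tcp_rot: [-179.8, 0.2, 16.4]
ft_force: [-1.0, 0.6, -2.4]
finger_gap: 41.7
grip_force: 36.0
```

Run:
```python
from h import *
t=sense(); print(t["tool_pos"])
s=optics.snapshot("wrist"); cv2.imwrite("pics/w6.png",s["frame"])
```

```text
[ 514.73440164 -168.81745543  207.77100467]
```

View pics/w6.png

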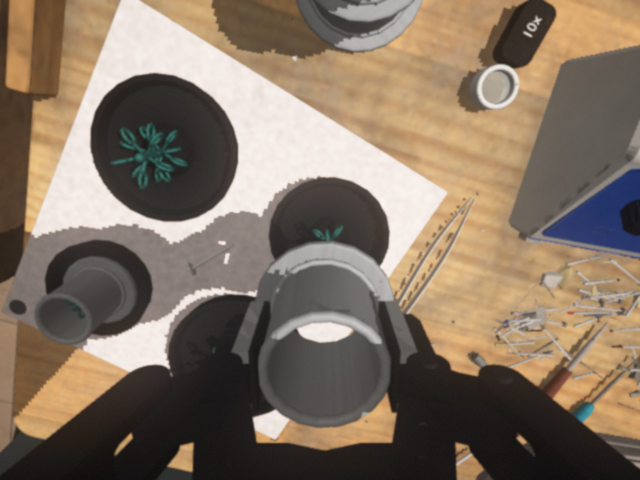

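Flask s sits upright and centred in its base, left of centre in the picture. Flask m is held with its rim near (324,368), and the arc of its base spans x 270–389 with its top at y 178.

Run:
```python
from h import *
s=optics.snapshot("wrist"); t=sense(); print(t["tool_pos"])
for k,c0,an,rm,R in [("m",(329,238),range(185,356,5),68,39.5),("l",(165,147),range(-90,170,5),85,44.5)]:
    P=cast(s,arc(s,c0,an,rm,90),31); print(k,circ(P),circ(P,R))
print("held",cast(s,[(324,368)],207.8-88+49))
```

```text
[ 515.65398137 -169.12661008  209.64434083]
m (array([ 515.8, -171.4,   38.1]), 0.14) (array([ 514.1, -171.9,   39.5]), 0.43)
l (array([540.3, -60.7,  43.3]), 0.26) (array([541. , -59.6,  44.5]), 0.59)
held [[ 514.78014619 -169.08078564]]
```

>>> servo_tool([
  [[0,-0.0015,-0.02,0,0.038],[0,0,-0.03,0,0.038],[0,0,-0.03,0,0.038],[0,0,-0.012,0,0.038],[0,0,-0.003,0,0.038],[0,0,-0.002,0,0.038],[0,0,0,0,0.038],[0,0,0,0,0.038]],
])

```text
time: 13.45
tool_pos: [516.6, -171.3, 114.4]
tcp_rot: [179.9, -0.1, 16.4]
ft_force: [0.4, 0.1, -1.8]
finger_gap: 41.9
grip_force: 36.2
```

>>> servo_tool([
  [[0,0,-0.001,0,0.038],[0,0,-0.001,0,0.038],[0,0,0,0,0.038]],
])

```text
time: 13.75
tool_pos: [515.7, -171.0, 111.0]
tcp_rot: [180.0, -0.0, 16.4]
ft_force: [0.8, 0.6, -1.7]
finger_gap: 41.8
grip_force: 36.2
```

>>> servo_tool([
  [[0,0,-0.001,0,0.038],[0,0,0,0,0.038]],
])

```text
time: 13.95
tool_pos: [515.7, -171.1, 110.4]
tcp_rot: [180.0, 0.0, 16.4]
ft_force: [-2.6, 0.6, 3.8]
finger_gap: 41.9
grip_force: 36.5
```

>>> servo_tool([
  [[-0.0005,0,-0.0005,0,0.038],[0,0,0,0,0.038]],
])

```text
time: 14.15
tool_pos: [515.6, -171.1, 110.3]
tcp_rot: [180.0, -0.1, 16.4]
ft_force: [-2.1, 1.6, 5.8]
finger_gap: 42.1
grip_force: 36.7
```

>>> servo_tool([
  [[0,0,0,0,0.065],[0,0,0,0,0.065],[0,0,0,0,0.065],[0,0,0,0,0.065],[0,0,0.02,0,0.065],[0,0,0.04,0,0.085],[0,0,0.04,0,0.085],[0,0,0.04,0,0.085],[0.02,0.01,0,0,0.085],[0.035,0.015,0,0,0.085]],
])

```text
time: 15.15
tool_pos: [570.9, -147.0, 252.2]
tcp_rot: [179.8, -0.2, 16.3]
ft_force: [0.2, -0.3, -0.7]
finger_gap: 84.9
grip_force: 0.0
```

>>> servo_tool([
  [[0.03,0.01,0,0,0.085],[0.01,0.005,0,0,0.085],[0,0,0,0,0.085],[0,0,0,0,0.085]],
])

```text
time: 15.55
tool_pos: [609.5, -131.1, 248.8]
tcp_rot: [-180.0, 0.1, 16.4]
ft_force: [-1.1, -0.3, -0.1]
finger_gap: 85.3
grip_force: 0.0
```

Run:
```python
from h import *
t=sense(); print(t["tool_pos"])
s=optics.snapshot("wrist"); cv2.imwrite("pics/w7.png",s["frame"])
```

```text
[ 609.46241361 -131.12309816  248.8203995 ]
```

View pics/w7.png

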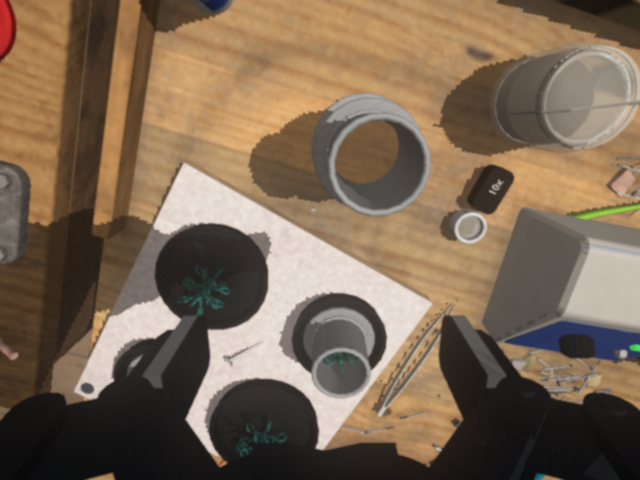

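Flask m is seated in its base. The rim of l spans x 327–430 and y 110–214, centred at (378.5,162).

Run:
```python
from h import *
s=optics.snapshot("wrist"); t=sense(); print(t["tool_pos"])
P=cast(s,arc(s,(212,276),range(-80,80,5),75),31); print(circ(P),circ(P,44.5))
P=cast(s,arc(s,(263,430),range(-150,-20,5),80),31); print("xl",circ(P),circ(P,49.5))
print(cast(s,[(378.5,162),(327,162),(430,162),(378.5,110),(378.5,214)],113))
```

```text
[ 609.24212956 -131.49434904  249.21425093]
(array([541.7, -59.3,  45.1]), 0.53) (array([541.9, -60.1,  44.5]), 0.52)
xl (array([ 169.8, -228.7,  310.8]), 2.59) (array([ 416.7, -136.2,   49.5]), 1.88)
[[ 668.61759977 -142.92130735]
 [ 661.2737789  -117.82124771]
 [ 675.96025047 -168.01736753]
 [ 692.41975748 -134.86620107]
 [ 642.86325767 -151.63707024]]
```

>>> servo_tool([
  [[0.02,-0.004,0,0,0.085],[0.025,-0.005,0,0,0.085],[0.014,-0.0025,-0.01,0,0.085],[0,0,-0.035,0,0.085],[0,0,-0.035,0,0.085],[0,0,-0.022,0,0.085],[0,0,0,0,0.085],[0,0,0,0,0.085]],
])

```text
time: 16.45
tool_pos: [668.6, -143.0, 147.9]
tcp_rot: [-180.0, 0.0, 16.3]
ft_force: [-0.6, -0.7, 0.1]
finger_gap: 84.9
grip_force: 0.0
```

>>> servo_tool([
  [[0,0,0,0,0.047],[0,0,0,0,0.047],[0,0,0,0,0.047],[0,0,0,0,0.047],[0,0,0,0,0.047],[0,0,0,0,0.047]],
], force=40)

```text
time: 17.05
tool_pos: [670.2, -142.7, 150.0]
tcp_rot: [179.9, -0.2, 16.4]
ft_force: [-2.1, 0.6, 7.4]
finger_gap: 50.9
grip_force: 41.4
```

>>> servo_tool([
  [[0,0,0.01,0,0.047],[0,0,0.04,0,0.047],[-0.02,0.013,0,0,0.047],[-0.035,0.023,0,0,0.047],[-0.035,0.023,0,0,0.047],[-0.025,0.016,0,0,0.047],[-0.0125,0.008,0,0,0.047],[0,0,0,0,0.047],[0,0,0,0,0.047]],
])

```text
time: 17.95
tool_pos: [542.2, -59.6, 198.3]
tcp_rot: [179.9, -0.1, 16.4]
ft_force: [-0.4, 0.6, -1.8]
finger_gap: 50.6
grip_force: 42.8
```

Run:
```python
from h import *
t=sense(); print(t["tool_pos"])
s=optics.snapshot("wrist"); cv2.imwrite("pics/w8.png",s["frame"])
```

```text
[542.21741124 -59.60205286 198.34416215]
```

View pics/w8.png

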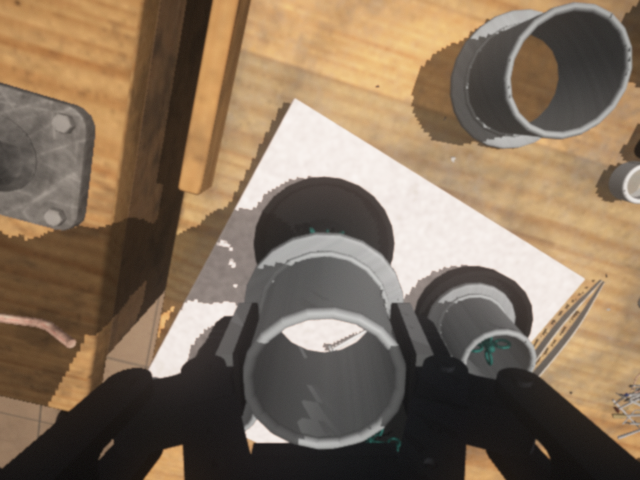

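Flask l is held with its rim centred near (325,378), and the arc of its base spans x 254–394 with its top at y 178. Flask xl stands free, with its rim spanning x 506–632 and y 3–139.

Run:
```python
from h import *
s=optics.snapshot("wrist"); t=sense(); print(t["tool_pos"])
P=cast(s,arc(s,(324,235),range(185,356,5),80),31); print(circ(P),circ(P,44.5))
P=cast(s,arc(s,(324,235),range(200,356,5),80,90),31); print(circ(P),circ(P,44.5))
print("held",cast(s,[(325,378)],163))
Q=cast(s,[(569,71),(506,85),(632,55),(562,3),(570,139)],59); print("xl rim",Q,circ(Q[1:]))
```

```text
[542.60476664 -60.00251241 198.01821291]
(array([539.5, -59.9,  43.8]), 0.13) (array([538.7, -60.1,  44.5]), 0.2)
(array([539.9, -60. ,  43.2]), 0.14) (array([538.4, -60.3,  44.5]), 0.23)
held [[542.14892908 -60.50953115]]
xl rim [[ 669.02345751 -146.45314629]
 [ 654.65019784 -119.84694654]
 [ 683.90091254 -172.10202578]
 [ 694.42258257 -130.01949419]
 [ 640.21509806 -161.61575739]] (array([ 667.8, -146.8,   30.7]), 0.7)
```

>>> servo_tool([
  [[-0.002,0,-0.02,0,0.047],[0,0,-0.03,0,0.047],[0,0,-0.02,0,0.047],[0,0,-0.008,0,0.047],[0,0,-0.003,0,0.047],[0,0,-0.002,0,0.047],[0,0,0,0,0.047],[0,0,0,0,0.047]],
])

```text
time: 18.85
tool_pos: [540.2, -59.6, 115.2]
tcp_rot: [180.0, -0.1, 16.4]
ft_force: [-0.4, 0.6, -2.2]
finger_gap: 50.9
grip_force: 42.8
```

>>> servo_tool([
  [[0,0,-0.001,0,0.047],[0,0,-0.001,0,0.047],[0,0,0,0,0.047]],
])

```text
time: 19.15
tool_pos: [540.3, -59.5, 112.9]
tcp_rot: [180.0, -0.1, 16.4]
ft_force: [2.7, 1.2, -1.0]
finger_gap: 50.9
grip_force: 42.9
```

>>> servo_tool([
  [[0,0,-0.001,0,0.047],[0,0,0,0,0.047]],
])

```text
time: 19.35
tool_pos: [540.3, -59.5, 112.8]
tcp_rot: [180.0, -0.1, 16.4]
ft_force: [-2.3, 0.6, 9.0]
finger_gap: 50.7
grip_force: 43.7
```

>>> servo_tool([
  [[0,0,-0.0007,0,0.047],[0,0,0,0,0.047]],
])

```text
time: 19.55
tool_pos: [540.3, -59.5, 112.7]
tcp_rot: [180.0, -0.1, 16.4]
ft_force: [-6.0, 3.0, 15.6]
finger_gap: 50.6
grip_force: 44.3
```

>>> servo_tool([
  [[-0.0008,0.0004,0.001,0,0.047],[0,0,0,0,0.047],[0,0,-0.001,0,0.047],[0,0,0,0,0.047]],
])

```text
time: 19.95
tool_pos: [540.1, -59.3, 112.7]
tcp_rot: [179.9, -0.1, 16.4]
ft_force: [-2.1, 1.1, 14.6]
finger_gap: 50.6
grip_force: 44.1
```

>>> servo_tool([
  [[0,0,0,0,0.075],[0,0,0,0,0.075],[0,0,0,0,0.075],[0,0,0,0,0.075],[0,0,0.02,0,0.075],[0,0,0.04,0,0.085],[0,0,0.04,0,0.085],[0.03,-0.02,0,0,0.085],[0.04,-0.027,0,0,0.085],[0.035,-0.025,0,0,0.085]],
])

```text
time: 20.95
tool_pos: [645.3, -131.9, 211.4]
tcp_rot: [180.0, -0.1, 16.4]
ft_force: [0.2, 0.2, 0.9]
finger_gap: 84.8
grip_force: 0.0
```

>>> servo_tool([
  [[0.023,-0.0155,0,0,0.085],[0,0,0,0,0.085],[0,0,0,0,0.085],[0,0,0,0,0.085]],
])

```text
time: 21.35
tool_pos: [666.1, -145.9, 210.3]
tcp_rot: [-180.0, 0.1, 16.4]
ft_force: [0.4, 0.2, -0.3]
finger_gap: 85.0
grip_force: 0.0
```

Run:
```python
from h import *
t=sense(); s=optics.snapshot("wrist"); cv2.imwrite("pics/w9.png",s["frame"]); print(t["tool_pos"])
T=np.linalg.inv(s["cam_to_world"])
# profile across the expected rim centre along the tool's x and y at z=59
for d in [(0.28,-0.96),(0.96,0.28)]:
    for sg in (1,-1):
        w=np.array([[668+sg*k*d[0],-146.5+sg*k*d[1],59,1] for k in np.arange(22,40,1)])@T.T
        u=(w[:,0]/w[:,2]*s["fx"]+s["cx"]).round().astype(int); v=(w[:,1]/w[:,2]*s["fy"]+s["cy"]).round().astype(int)
        ok=(v<480)&(v>=0); print(d,sg,[s["frame"][b,a].tolist() for a,b in zip(u[ok],v[ok])][::1])
```

```text
[ 666.0926953  -145.86268259  210.25427643]
(0.28, -0.96) 1 [[58, 64, 69], [57, 63, 67], [55, 60, 64], [57, 61, 66], [91, 95, 100], [118, 121, 123], [143, 147, 151], [119, 136, 153], [100, 132, 162], [94, 134, 171], [91, 133, 171], [91, 130, 167], [88, 128, 165], [89, 127, 165], [88, 126, 164], [85, 124, 161], [86, 121, 157], [88, 123, 160]]
(0.28, -0.96) -1 [[50, 56, 60], [51, 56, 61], [47, 53, 58], [67, 71, 76], [80, 83, 88], [79, 84, 88], [103, 107, 111], [142, 146, 148], [143, 147, 149], [116, 121, 124], [61, 77, 92], [49, 70, 90], [50, 71, 92], [50, 69, 90], [50, 69, 89], [50, 69, 90], [48, 69, 87], [53, 74, 92]]
(0.96, 0.28) 1 [[54, 81, 109], [53, 79, 107], [53, 81, 107], [55, 82, 109], [57, 81, 106], [99, 106, 113], [146, 150, 153], [144, 148, 150], [125, 127, 131], [80, 84, 89], [75, 79, 84], [75, 80, 84], [75, 80, 85], [75, 80, 85], [74, 80, 85], [75, 80, 85], [90, 95, 100], [123, 127, 131]]
(0.96, 0.28) -1 [[69, 73, 76], [68, 71, 75], [70, 74, 78], [71, 75, 79], [73, 77, 82], [84, 86, 90], [133, 135, 138], [148, 151, 153], [135, 139, 143], [112, 123, 133], [92, 121, 146], [92, 122, 149], [88, 119, 148], [86, 117, 148], [86, 117, 148], [89, 121, 150], [92, 125, 155], [93, 129, 158]]
```

View pics/w9.png

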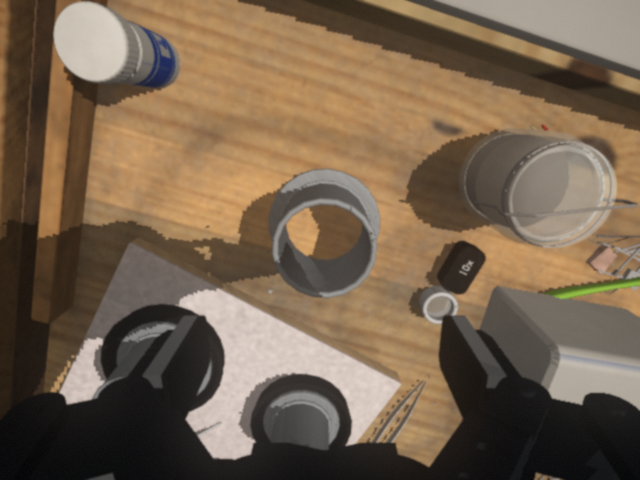

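Flask xl stands alone, with its rim centred at about (325,250). Flasks l and m sit in their bases. The profiles put xl at (667.5,-145.3).

>>> servo_tool([
  [[0.001,0.0005,-0.03,0,0.085],[0,0,-0.04,0,0.085],[0,0,-0.03,0,0.085],[0,0,-0.015,0,0.085],[0,0,-0.007,0,0.085],[0,0,0,0,0.085],[0,0,0,0,0.085]],
])

```text
time: 22.1
tool_pos: [669.0, -146.3, 90.9]
tcp_rot: [179.9, -0.1, 16.4]
ft_force: [-0.8, 0.6, 0.1]
finger_gap: 85.2
grip_force: 0.0
```

>>> servo_tool([
  [[0,0,0,0,0.056],[0,0,0,0,0.056],[0,0,0,0,0.056],[0,0,0,0,0.056],[0,0,0,0,0.056],[0,0,0,0,0.056]],
], force=45)

```text
time: 22.7
tool_pos: [669.1, -146.3, 91.0]
tcp_rot: [179.9, -0.2, 16.4]
ft_force: [-0.9, 0.7, 6.4]
finger_gap: 59.4
grip_force: 49.6
```

>>> servo_tool([
  [[0,0,0.01,0,0.056],[0,0,0.03,0,0.056],[0,0,0.04,0,0.056],[0,0,0.03,0,0.056],[-0.02,0.001,0,0,0.056],[-0.04,0.002,0,0,0.056],[-0.04,0.002,0,0,0.056],[-0.04,0.002,0,0,0.056],[-0.04,0.002,0,0,0.056],[-0.04,0.002,0,0,0.056]],
])

```text
time: 23.7
tool_pos: [446.1, -134.8, 198.8]
tcp_rot: [180.0, 0.0, 16.4]
ft_force: [-1.3, 0.4, -2.2]
finger_gap: 59.2
grip_force: 49.8
```

>>> servo_tool([
  [[-0.028,0.001,0,0,0.056],[-0.011,0.001,0,0,0.056],[0,0,0,0,0.056],[0,0,0,0,0.056],[0,0,0,0,0.056]],
])

```text
time: 24.2
tool_pos: [409.6, -133.2, 199.1]
tcp_rot: [180.0, -0.0, 16.4]
ft_force: [0.0, -0.9, -3.3]
finger_gap: 59.5
grip_force: 49.8
```

```bash
cat > c.py <<'E'
from h import *
s=optics.snapshot("wrist"); t=sense(); print(t["tool_pos"],t["ft_force"])
p=cv2.projectPoints(np.array([[409.,-133,31]]),*[ (lambda T:(cv2.Rodrigues(T[:3,:3])[0],T[:3,3]))(np.linalg.inv(s["cam_to_world"]))][0],np.array([[s["fx"],0,s["cx"]],[0,s["fy"],s["cy"]],[0,0,1.]]),None)[0].ravel(); print("base px",p)
for th in (90,115):
    q=arc(s,p,range(190,351,5),110,th); P=cast(s,q,31); d=np.hypot(*(P-[409,-133]).T); print(np.round(d).tolist())
    P=P[np.abs(d-49)<6]; print(th,len(P),circ(P),circ(P,49.5))
E
python3 c.py
```

```text
[ 409.55241525 -133.1728109   198.97455355] [-0.74413966 -0.74562551 -3.61058961]
base px [323.1245852  243.97844096]
[47.0, 47.0, 47.0, 47.0, 47.0, 46.0, 46.0, 47.0, 47.0, 47.0, 47.0, 46.0, 47.0, 47.0, 47.0, 47.0, 46.0, 47.0, 47.0, 47.0, 47.0, 48.0, 47.0, 47.0, 48.0, 48.0, 48.0, 48.0, 48.0, 49.0, 48.0, 49.0, 49.0]
90 33 (array([ 407.6, -134.2,   48.4]), 0.15) (array([ 406.3, -134.6,   49.5]), 0.25)
[48.0, 48.0, 48.0, 47.0, 48.0, 47.0, 47.0, 47.0, 47.0, 47.0, 47.0, 47.0, 47.0, 47.0, 47.0, 47.0, 46.0, 47.0, 47.0, 47.0, 47.0, 48.0, 48.0, 48.0, 48.0, 48.0, 48.0, 48.0, 48.0, 49.0, 48.0, 49.0, 50.0]
115 33 (array([ 407.3, -134.1,   48.9]), 0.22) (array([ 406.6, -134.3,   49.5]), 0.22)
```

>>> servo_tool([
  [[-0.002,-0.001,-0.02,0,0.056],[0,0,-0.03,0,0.056],[0,0,-0.02,0,0.056],[0,0,-0.006,0,0.056],[0,0,-0.003,0,0.056],[0,0,-0.002,0,0.056],[0,0,0,0,0.056],[0,0,0,0,0.056]],
])

```text
time: 25.05
tool_pos: [407.6, -134.4, 118.7]
tcp_rot: [179.9, -0.1, 16.4]
ft_force: [0.1, -0.8, -2.8]
finger_gap: 59.3
grip_force: 49.8
```

>>> servo_tool([
  [[0,0,-0.001,0,0.056],[0,0,-0.001,0,0.056],[0,0,0,0,0.056]],
])

```text
time: 25.35
tool_pos: [406.9, -134.1, 115.7]
tcp_rot: [180.0, -0.0, 16.4]
ft_force: [0.1, 0.6, -3.0]
finger_gap: 59.3
grip_force: 49.8
```

>>> servo_tool([
  [[0,0,-0.001,0,0.056],[0,0,0,0,0.056]],
])

```text
time: 25.55
tool_pos: [406.8, -134.0, 114.5]
tcp_rot: [-180.0, 0.0, 16.4]
ft_force: [-0.2, -0.4, -2.5]
finger_gap: 59.7
grip_force: 49.8
```

>>> servo_tool([
  [[0,0,-0.001,0,0.056],[0,0,0,0,0.056]],
])

```text
time: 25.75
tool_pos: [406.8, -134.0, 113.5]
tcp_rot: [-180.0, 0.0, 16.4]
ft_force: [0.4, 0.5, -3.1]
finger_gap: 59.5
grip_force: 49.8
```

>>> servo_tool([
  [[0,0,-0.001,0,0.056],[0,0,0,0,0.056]],
])

```text
time: 25.95
tool_pos: [406.9, -134.1, 112.8]
tcp_rot: [180.0, -0.0, 16.4]
ft_force: [-0.3, 0.0, -1.8]
finger_gap: 59.1
grip_force: 50.0
```

>>> servo_tool([
  [[0,0,-0.0007,0,0.056],[0,0,0,0,0.056]],
])

```text
time: 26.15
tool_pos: [406.9, -134.1, 112.7]
tcp_rot: [-180.0, 0.0, 16.4]
ft_force: [-5.9, 1.8, 7.8]
finger_gap: 59.4
grip_force: 50.8
```

>>> servo_tool([
  [[0,0,-0.0005,0,0.056],[0,0,0,0,0.056]],
])

```text
time: 26.35
tool_pos: [406.9, -134.1, 112.7]
tcp_rot: [-180.0, 0.0, 16.4]
ft_force: [-8.6, 4.1, 14.1]
finger_gap: 59.9
grip_force: 51.3
```

All four contacts agree. The drop from the grasp height puts each flask's bottom at 21.6–21.7 mm, and the recess floor is at 22 mm. I'll release and retreat.

>>> servo_tool([
  [[0,0,0,0,0.08],[0,0,0,0,0.08],[0,0,0,0,0.08],[0,0,0,0,0.08],[0,0,0.02,0,0.08],[0,0,0.04,0,0.08],[0,0,0.04,0,0.08],[0,0,0.04,0,0.08],[0,0,0.04,0,0.08],[0,0,0.04,0,0.08]],
])

```text
time: 27.35
tool_pos: [406.6, -134.0, 333.1]
tcp_rot: [180.0, -0.0, 16.4]
ft_force: [0.2, -0.6, -0.0]
finger_gap: 79.8
grip_force: 0.0
```

>>> servo_tool([
  [[0.04,0,0.03,0,0.08],[0.04,0,0.03,0,0.08],[0.02,0,0,0,0.08],[0,0,0,0,0.08],[0,0,0,0,0.08],[0,0,0,0,0.08]],
])

```text
time: 27.95
tool_pos: [506.2, -134.0, 390.8]
tcp_rot: [-180.0, 0.1, 16.4]
ft_force: [0.1, -0.4, 0.1]
finger_gap: 79.8
grip_force: 0.0
```

Run:
```python
from h import *
s=optics.snapshot("wrist"); print(sense()["tool_pos"])
T=np.linalg.inv(s["cam_to_world"]); f=s["frame"].max(2)
# bright rim ring: outer/inner edge brightness around each expected rim
for k,(x,y),R,h in [("s",(434.5,-31),17,66),("m",(515.6,-171),21.5,71),("l",(540,-59.5),26,76),("xl",(406.5,-134),30.5,81)]:
    P=[]
    for a in np.radians(range(0,360,10)):
        rr=np.arange(R-6,R+5,0.5); w=np.c_[x+rr*np.cos(a),y+rr*np.sin(a),np.full(len(rr),h),np.ones(len(rr))]@T.T
        u=w[:,:2]/w[:,2:3]*s["fx"]+[s["cx"],s["cy"]]
        if (u<1).any() or (u[:,0]>638).any() or (u[:,1]>478).any(): continue
        v=cv2.remap(s["frame"].min(2).astype(np.float32),u[:,0].astype(np.float32)[None],u[:,1].astype(np.float32)[None],1)[0]
        i=v.argmax(); P.append((x+rr[i]*np.cos(a),y+rr[i]*np.sin(a)))
    if len(P)>8: print(k,len(P),"mid-wall R",R-1.5,circ(np.array(P)))
```

```text
[ 506.09357396 -134.06135901  390.95552252]
s 36 mid-wall R 15.5 (array([431.1, -31.7,  18.2]), 0.7)
m 36 mid-wall R 20.0 (array([ 514.9, -172.1,   20. ]), 0.24)
l 36 mid-wall R 24.5 (array([538.2, -61.9,  25.4]), 0.91)
xl 36 mid-wall R 29.0 (array([ 404.6, -136.4,   30.1]), 1.42)
```

```bash
python3 -c "
from bench import r
print(r.hand_in())"
```

```text
the job is handed in; nothing more can be done
None
```

All four flasks were set over their matching wax trees and released, with each contact height agreeing with the 22 mm recess floor, and the job was handed in at about 28 s; I had no picture left to look at flask_xl after releasing it.

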